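# Check the oil-sample cell against the lamp

## Robot

A 6-joint arm with a two-finger parallel gripper is mounted at the origin on the work surface. World frame = base frame: x ahead of the robot, y to its left, z up, the work surface at z = 0. Lengths are in m, angles in rad, forces in N, time in s.
With the tool pointing down it reaches from about 0.425 to 0.95 m from the base axis. Payload 3.5 kg.
Tool frame: the origin (TCP) lies at the very end of the fingers, on their centre line; the grasp point (between the pads) lies 19 mm behind it; z points along the fingers, y is the direction in which the jaws open and shut (so a half turn about z gives the same grasp; the last joint's range is limited). The gripper opens to 85 mm and grips with 20 to 120 N. Pads are 22 mm wide; open, the fingers measure 114 mm over their backs; the gripper's body (76 mm by 85 mm) begins 54 mm behind the grasp point. The pads swing forward as they close: fully open they stand 13 mm farther back than shut.
Start: joints at [-1.391, 0.286, 1.577, -0, 1.279, -0.15], TCP at [0.219, -0.639, 0.231] pointing down, gripper open.
Joint ranges: [-2.77, 2.77], [-0.9, 2.22], [0.21, 2.48], [-1.53, 4.67], [0.24, 2.81], [-2.84, 2.84]. Speed limits (rad/s): [2.79, 2.79, 3.14, 3.14, 3.14, 3.14].

## Interface

Orientations are given as a unit quaternion [x, y, z, w].
In Python, from plant import get_state, vision, ctrl, cut_out gives the robot as it stands.
- The arm moves only by the tool jog_arm, never from a script. Its argument "commands" is text: rows parted by semicolons, each of 6 numbers parted by spaces: the shift along the world's x, y, z in m, then the turn, a rotation vector about the world's x, y, z in rad. A call has 1 to 20 rows; each row is the pose to reach, as a shift and turn from the pose commanded when the call began; what a row does not reach only later rows make up. A row lasts 1/8 s, in which the tool goes at most 62.5 mm and 10.7 degrees, less where a joint would pass 70% of its speed; a pose out of reach is approached as far as the arm can. A call with a gripper value outside its range is refused whole. "gripper" is the opening in per cent of the stroke, from 0 (shut) to 100 (fully open), set as the call begins (left out, the last holds). The fingers move at their own pace and stop on an object; "grip_force" is the grip in N (left out, the last holds). Time passes only in rows, so rows that repeat a pose let the fingers close. It gives the time, the measured TCP pose, the force and the opening at its end, in the units of the state.
- get_state(): the state, without advancing time (a new reading comes with each control period).
- vision.read_camera(name): name is "scene" or "top"; returns a dict with "frame" (400x640x3 uint8, red, green, blue), "z_map" (400x640 float32, m along the optical axis (not along the pixel's ray), 0 where there is no reading), "fx", "fy", "cx", "cy" (pixels), "D" ([k1, k2, p1, p2, k3] as OpenCV has them; the pictures are not rectified), "R" (3x3) and "t" (3): a world point X has camera coordinates R X + t. Camera axes: x right, y down, z forward; pixel columns grow to the right and rows downward; lengths in m; the calibration is good to about 2 mm. A picture is of the moment at which its call begins.
- ctrl.sign_off(): hands the job in, once; it reports no verdict.
Trained networks look in the newest picture that a camera, given by its name, has taken for a name from the list of things; names that differ only in an ending like _2 or _b are one class to them, and where a whole thing is asked for, a point or a joint stands for the part that bears it (a point fixed in the world has none). Each returns a list of dicts, best first, with "conf" (0 to 1); they miss things now and then, are a little off and sometimes report something else, mostly with a low value. They report only what shows in the picture. A call takes as long as a camera call. They do not tell look-alikes from the thing itself.
- cut_out(camera, query): "pixels" (400x640 bool, what is visible of it) and "box" ([centre column, centre row, width, height] in pixels, round what is visible of it).
The state is a dict: "time": time; "qpos": joint angles; "dq": joint speeds; "joint_efforts": joint torques, N m; "eef_pos": TCP position; "tcp_rot": TCP orientation; "contact_force": force on the tool from outside, world axes, zero at the start; "wrist_torque": the same for the moment, N m; "opening": opening from 0.0 (shut) to 1.0 (fully open).
Only numpy, scipy, OpenCV 4.12 (cv2) and the standard library are available. Lean on these libraries where they do the work, as an engineer would, in place of code of your own. Each camera call takes 0.05 s, during which the arm holds its last target.

## Task

Check that the empty glass oil-sample cell is clean before its next use. First turn the handwheel until the lamp stands squarely opposite the window of the viewing screen; then pick the cell up by its two frosted faces only, never touching its clear faces, and hold it upright in the light path about midway between lamp and screen, its middle on the line from lens to window and its clear faces square to the light. Finish while still holding it there; do not touch the lamp or the screen, keep the cell upright, and leave the piston, jar and spanner alone.

Things in the scene. Friction and masses are not known exactly. Their poses are not given: they have to be found in the camera images.
- cell: Empty glass cell, open at the top, standing upright on a cork pad (120 x 120 x 6 mm, its top at z = 6 mm) to the robot's right. 22 mm along its own x, 30 mm along its own y, 80 mm tall, walls 4 mm, about 70 g. The two narrow upright sides (21 mm wide, facing its +y and -y, 30 mm apart) are whitish frosted glass: grip only these. The two broad sides (30 mm wide, facing +x and -x) are clear glass. Origin: centre of its underside; z up. A half turn about z makes no difference.
- cell_mid (a point): The middle of the cell, 40 mm above its underside.
- screen: Fixed viewing screen: an upright grey plate 80 mm wide (its x), 6 mm thick (its y), its top edge 137 mm above its origin (small ridge at the middle to 141 mm), on a small foot. Origin: centre of the underside of the foot, which is 10 mm above the work surface. Its +y points to the lamp along the light path; z up. It never turns against the rig, but where it stands across the rig varies.
- window (a point): Centre of the screen's 30 mm square whitish window, on the face towards the lamp, 100 mm above the screen's origin (110 mm above the work surface). The light path is the level line through this point along the screen's y; the lens lies on it once the lamp is opposite.
- rig: Fixed base of the light bench, grey plates 10 mm thick on the work surface, with the lamp rail on the robot's left (along the rig's x), the screen about 210 mm from the rail towards the rig's -y, and the handwheel's gearbox at the near end of the rail. Its axes are parallel to the screen's. Gearbox: 60 x 66 mm, its top 60 mm above the work surface; it lies 150 mm towards -x and 110 mm towards +y of the rig's origin. Origin: underside, on the work surface.
- lamp: Lamp carriage on the rail: a grey barrel 46 mm across and 62 mm long along the rig's y, with its axis 110 mm above the work surface and its top (a ridge) at 136 mm; on a post and a block 50 x 64 mm, 38 mm high. It slides only along the rig's x, driven by the handwheel. Origin: on the work surface's level below the middle of the barrel.
- lamp_lens (a point): Centre of the lamp's lens, 36 mm across, 110 mm above the work surface, on the barrel's end facing the screen (the rig's -y), about 170 mm from the window along the light path.
- handwheel (a joint): Angle of the handwheel (rad), upright axis, range -0.6 to 4.4. It grows when turned clockwise seen from above, and each radian moves the lamp 15 mm towards the rig's +x (away from the gearbox). It starts 1.8 to 4 rad short of the lamp being opposite the window. Light friction (about 0.07 N m); it stays where it is left.
- handwheel_grip (a point): Centre of the handwheel on its axis, half-way up its rim: a round steel wheel with a finely fluted rim 56 mm across and 24 mm thick (98 to 122 mm above the work surface), to be gripped across from above and twisted, then regripped. Below it is a shaft 22 mm across, down to the gearbox's top at 60 mm.
- piston: Bystander: engine piston, aluminium cylinder 52 mm across, 50 mm tall, standing right of the pad.
- jar: Bystander: amber glass jar 60 mm across, 85 mm tall, standing beyond the pad.
- spanner: Bystander: spanner 180 mm long, lying flat between the light bench and the robot.
Not all that is in view belongs to the job. Of the things shaped like the cell, the glass one is meant.

How it is judged:
By the outcome, as a careful person would: the job done as asked, in the order asked, and still so for the second after the job is handed in, while the arm keeps its last pose, push and grip.
It also fails if it takes over 58 s, if anything falls off the work surface, if the arm or the gripper's body presses on something with over 40 N, if the wrist force passes 120 N, or if a joint passes its speed limit or range.

## Working session

There is one attempt and no reset: what is moved stays moved. The work goes in short steps, Python scripts to look and compute and a tool call to move; the robot and the scene stay as the last step left them, time stands still between calls to the robot, and variables do not carry over. Pictures are saved under pics/ and viewed, and the job is handed in when it is done.

Besides the shell and the picture viewer there is one more tool, called after ">>>" as name(argument=value, ...), one argument or row to a line, values as JSON. jog_arm: Moves the arm, as the interface text tells. Its arguments: {"type":"object","properties":{"commands":{"type":"string"},"gripper":{"type":"number"},"grip_force":{"type":"number"}},"required":["commands"]}

```bash
mkdir -p pics; cat > h.py <<'E'
import numpy as np, cv2, pickle
from plant import get_state, vision, ctrl, cut_out
def grab(n):
    c=vision.read_camera(n); pickle.dump(c,open(f'{n}.pkl','wb')); return c
def K(c): return np.array([[c['fx'],0,c['cx']],[0,c['fy'],c['cy']],[0,0,1.]])
def proj(c,X):
    r,_=cv2.Rodrigues(np.array(c['R'])); return cv2.projectPoints(np.float64(X).reshape(-1,1,3),r,np.float64(c['t']),K(c),np.float64(c['D']))[0].reshape(-1,2)
def rays(c,px):
    u=cv2.undistortPoints(np.float64(px).reshape(-1,1,2),K(c),np.float64(c['D'])).reshape(-1,2)
    return np.c_[u,np.ones(len(u))]
def world(c,px,z=None,h=None):
    R=np.array(c['R']);t=np.array(c['t']);d=rays(c,px)
    if h is None:
        if z is None: z=[c['z_map'][int(round(v)),int(round(u))] for u,v in px]
        return (d*np.array(z)[:,None]-t)@R
    C=-R.T@t; D=d@R; return C+D*((h-C[2])/D[:,2])[:,None]
def cloud(c,mask):
    v,u=np.nonzero(mask&(c['z_map']>0)); return world(c,np.c_[u,v],c['z_map'][v,u]),np.c_[u,v]
def save(n,im): cv2.imwrite('pics/'+n,im[...,::-1])
E
python3 - <<'E'
from h import *
for n in('scene','top'):
    c=grab(n); save(n+'0.png',c['frame']); print(n,c['fx'],c['D'],-np.array(c['R']).T@c['t'])
print(get_state())
E
```

```text
scene 464.8008238839945 [-0.11584143  0.          0.          0.          0.        ] [ 1.29362665 -0.07829121  0.7524742 ]
top 408.9022737143427 [-0.08602759  0.          0.          0.          0.        ] [ 0.3786912  -0.09785808  1.11618034]
{'time': 0.1, 'qpos': array([-1.39098484e+00,  2.87137029e-01,  1.57802313e+00,  5.09832332e-06,
        1.27859358e+00, -1.50037165e-01]), 'dq': array([-0.00023429, -0.00208893, -0.00213576,  0.00118077,  0.00144659,
       -0.00182796]), 'joint_efforts': array([ 8.06549124e-04, -4.07299411e+01, -2.93698382e+01, -1.56834440e-04,
        3.40408405e-03,  4.90888056e-06]), 'eef_pos': array([ 0.21853135, -0.63802407,  0.23004956]), 'tcp_rot': array([ 9.86430327e-01,  1.64176860e-01, -1.36455737e-05, -1.08045910e-03]), 'contact_force': array([-0.22862436, -0.07742211, -1.30350648]), 'wrist_torque': array([-0.01561502, -0.05133103, -0.01067213]), 'opening': 1.0006419681822563}
```

View pics/scene0.png

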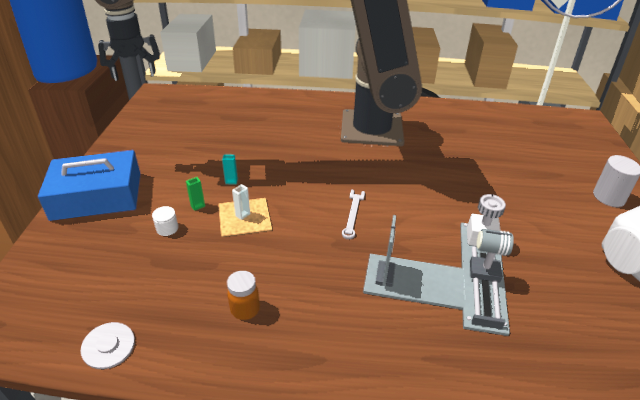

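View pics/top0.png

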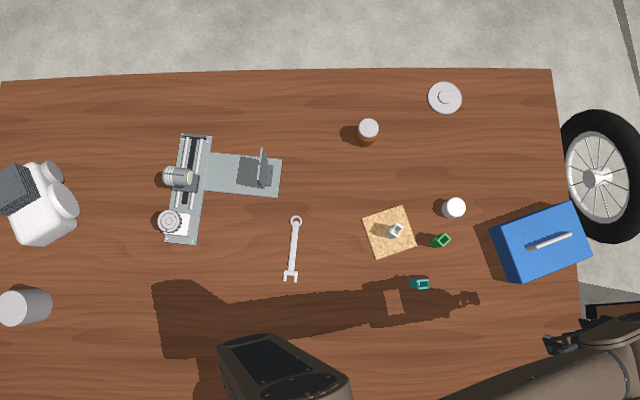

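The scene view shows the whitish glass cell on the cork pad at (241,203). Look-alikes are the green block at (195,193) and the teal one at (230,168). The rig is at right, with the lamp at (490,240), wheel at (491,207) and screen at (388,255). In the top view the cell is at (395,230), the wheel at (170,220), the lamp at (178,177) and the screen at (262,168). Next I'll measure them.

```bash
python3 - <<'E'
from h import *
for n in('scene','top'):
    c=grab(n); res={}
    for q in('cell','screen','rig','lamp','handwheel','piston','jar','spanner'):
        for r in cut_out(n,q)[:3]:
            P,_=cloud(c,r['pixels'])
            print(n,q,round(r['conf'],2),np.round(r['box'],0),r['pixels'].sum(),np.round(np.median(P,0),3) if len(P) else None, np.round(np.percentile(P,[1,99],axis=0),3).tolist() if len(P) else '')
            res.setdefault(q,[]).append(r)
    pickle.dump(res,open(n+'_m.pkl','wb'))
    if n=='scene':
        a=cv2.resize(c['frame'][130:250,160:290],None,fx=4,fy=4,interpolation=2); b=cv2.resize(c['frame'][185:335,360:520],None,fx=4,fy=4,interpolation=2)
    else:
        a=cv2.resize(c['frame'][195:300,350:470],None,fx=5,fy=5,interpolation=2); b=cv2.resize(c['frame'][125:250,150:290],None,fx=4,fy=4,interpolation=2)
    save(n+'_cell.png',a);save(n+'_rig.png',b)
E
```

```text
scene cell 0.89 [193. 194.  15.  34.] 409 [ 0.438 -0.436  0.051] [[0.418, -0.456, 0.005], [0.449, -0.421, 0.082]]
scene cell 0.76 [240. 202.  20.  34.] 478 [ 0.467 -0.315  0.056] [[0.444, -0.335, 0.008], [0.477, -0.301, 0.089]]
scene cell 0.76 [231. 167.  16.  30.] 337 [ 0.331 -0.374  0.047] [[0.311, -0.39, 0.002], [0.336, -0.363, 0.081]]
scene screen 0.8 [388. 252.  19.  70.] 514 [0.645 0.02  0.023] [[0.597, 0.005, 0.013], [0.666, 0.04, 0.149]]
scene rig 0.7 [439. 266. 152. 143.] 9217 [0.628 0.206 0.011] [[0.463, -0.012, 0.001], [0.748, 0.281, 0.133]]
scene rig 0.69 [241. 201.  16.  34.] 467 [ 0.467 -0.315  0.056] [[0.444, -0.335, 0.009], [0.477, -0.301, 0.089]]
scene lamp 0.89 [492. 255.  43.  49.] 1524 [0.618 0.233 0.099] [[0.582, 0.203, 0.023], [0.634, 0.267, 0.136]]
scene handwheel 0.89 [492. 204.  25.  22.] 510 [0.499 0.249 0.116] [[0.315, 0.224, -0.001], [0.521, 0.338, 0.125]]
scene piston 0.89 [165. 221.  24.  32.] 568 [ 0.534 -0.482  0.041] [[0.498, -0.509, 0.003], [0.547, -0.462, 0.052]]
scene jar 0.57 [246. 295.  33.  45.] 1313 [ 0.75  -0.253  0.061] [[0.708, -0.285, -0.00
[... 884 characters left out ...]
2, 0.005], [0.742, 0.285, 0.134]]
top lamp 0.79 [179. 180.  35.  30.] 765 [0.601 0.227 0.123] [[0.583, 0.202, 0.025], [0.631, 0.269, 0.137]]
top lamp 0.57 [395. 230.  19.  12.] 154 [ 0.464 -0.313  0.065] [[0.446, -0.328, 0.009], [0.48, -0.299, 0.09]]
top handwheel 0.61 [171. 218.  26.  21.] 425 [0.495 0.25  0.118] [[0.468, 0.225, 0.103], [0.52, 0.276, 0.126]]
top piston 0.84 [454. 206.  28.  20.] 388 [ 0.521 -0.483  0.048] [[0.498, -0.514, 0.0], [0.551, -0.464, 0.054]]
top jar 0.57 [366. 132.  20.  31.] 515 [ 0.723 -0.254  0.083] [[0.704, -0.29, -0.001], [0.758, -0.229, 0.089]]
top spanner 0.79 [292. 248.  24.  66.] 514 [ 0.421 -0.05   0.007] [[0.341, -0.073, -0.002], [0.513, -0.022, 0.013]]
```

```bash
python3 - <<'E'
import cv2,numpy as np
def p(a,w,h): 
    im=cv2.imread('pics/'+a); s=min(w/im.shape[1],h/im.shape[0]); im=cv2.resize(im,None,fx=s,fy=s); o=np.zeros((h,w,3),'uint8'); o[:im.shape[0],:im.shape[1]]=im; return o
cv2.imwrite('pics/m1.png',np.vstack([np.hstack([p('scene_cell.png',400,300),p('scene_rig.png',400,300)]),np.hstack([p('top_cell.png',400,300),p('top_rig.png',400,300)])]))
E
```

```text
(no output)
```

View pics/m1.png

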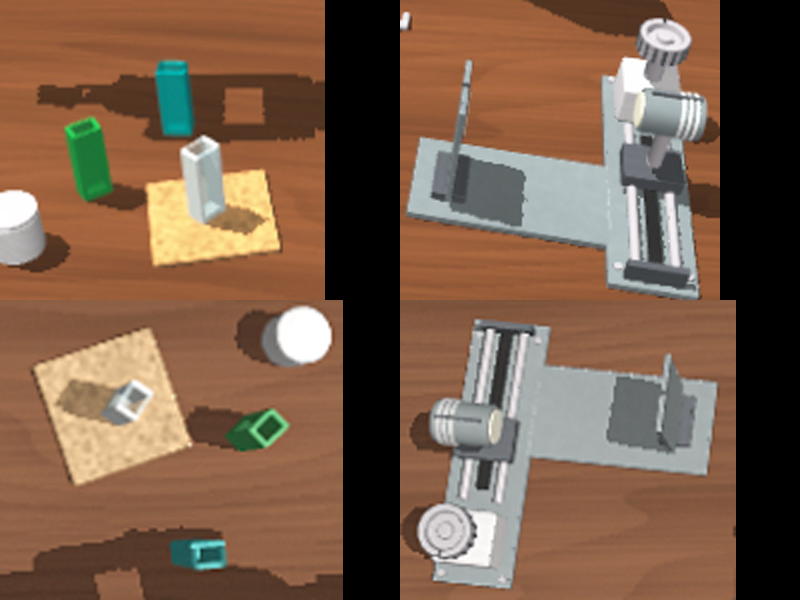

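Three things are shaped like the cell: clear glass on the cork at scene (241,203), green opaque at (195,193) and teal opaque at (230,168). The glass one on the cork fits the description, and the enlarged crop confirms see-through walls and the pad. Now the exact poses.

```bash
python3 - <<'E'
from h import *
C={n:pickle.load(open(n+'.pkl','rb')) for n in('scene','top')};M={n:pickle.load(open(n+'_m.pkl','rb')) for n in C}
full=np.ones((400,640),bool)
def rect(P): 
    (cx,cy),(w,h),a=cv2.minAreaRect(np.float32(P[:,:2]*1000)); return np.round([cx,cy,w,h,a],1)
for n in C:
    c=C[n]; P,px=cloud(c,full)
    # rig base plates
    s=(P[:,2]>.006)&(P[:,2]<.014)&(P[:,0]>.43)&(P[:,0]<.78)&(P[:,1]>-.04)&(P[:,1]<.31)
    Q=P[s]; im=np.zeros((360,360),np.uint8)
    print(n,'rig plate',len(Q),rect(Q))
    rail=Q[Q[:,1]>0.17]; print(' rail',rect(rail), 'bridge',rect(Q[Q[:,1]<0.14]))
    # screen upper
    s=(P[:,2]>.045)&(P[:,2]<.16)&(P[:,0]>.55)&(P[:,0]<.70)&(P[:,1]>-.03)&(P[:,1]<.06)
    Q=P[s]; print(' screen',len(Q),rect(Q),Q[:,2].max()); 
    f=np.polyfit(Q[:,0],Q[:,1],1); print('  line y=',f,'yaw',np.degrees(np.arctan(f[0])),'std',np.std(Q[:,1]-np.polyval(f,Q[:,0])))
    # wheel top
    s=(P[:,2]>.1)&(P[:,2]<.13)&(P[:,0]>.44)&(P[:,0]<.54)&(P[:,1]>.2)&(P[:,1]<.3); Q=P[s]
    print(' wheel',np.round(cv2.minEnclosingCircle(np.float32(Q[:,:2]*1000)),1) if 0 else cv2.minEnclosingCircle(np.float32(Q[:,:2]*1000)),np.percentile(Q[:,2],[5,50,95]),Q[:,:2].mean(0))
    # lamp barrel
    s=(P[:,2]>.085)&(P[:,2]<.14)&(P[:,0]>.545)&(P[:,0]<.68)&(P[:,1]>.15)&(P[:,1]<.3); Q=P[s]; print(' lamp',len(Q),rect(Q),Q[:,2].max(),rect(Q[Q[:,2]>.118]))
    # cell rim
    s=(P[:,2]>.078)&(P[:,2]<.095)&(P[:,0]>.43)&(P[:,0]<.5)&(P[:,1]>-.36)&(P[:,1]<-.28); Q=P[s]; print(' cell rim',len(Q),rect(Q),np.median(Q[:,2]))
    s=(P[:,2]>.03)&(P[:,2]<.095)&(P[:,0]>.43)&(P[:,0]<.5)&(P[:,1]>-.36)&(P[:,1]<-.28); Q=P[s]; print(' cell all',len(Q),rect(Q))
E
```

```text
scene rig plate 5212 [582.9 137.7 295.5 311.8  82. ]
 rail [595.2 227.8 113.1 312.   82.7] bridge [627.7  65.7 165.3 114.   82.1]
 screen 255 [625.8  23.9   9.2  81.6  84.2] 0.15221359005363855
  line y= [-0.12159981  0.09935658] yaw -6.933117423833243 std 0.0023243306434213616
 wheel ((493.8696594238281, 250.10020446777344), 29.541316986083984) [0.10353813 0.11681604 0.12342437] [0.49813796 0.24933614]
 lamp 799 [609.1 234.6  64.   46.5  84.8] 0.13801388224675082 [608.1 234.7  63.9  44.6  84.8]
 cell rim 113 [ 460.2 -316.5   25.5   33.2   58.6] 0.08509325023131693
 cell all 368 [ 460.1 -316.7   26.5   33.5   55.1]
top rig plate 3857 [599.1 131.6 328.1 335.4  82.9]
 rail [611.6 231.1 126.7 335.8  82.5] bridge [606.   54.5 181.8 306.7  85.7]
 screen 269 [626.3  22.5   6.8  78.9  83.1] 0.1516507634050249
  line y= [-0.13215165  0.10362432] yaw -7.528110355937803 std 0.0017528917740591474
 wheel ((496.25164794921875, 252.27464294433594), 29.414047241210938) [0.10869546 0.11828142 0.12430708] [0.49515618 0.25015398]
 lamp 521 [607.3 233.9  64.4  47.8  80.5] 0.13888770236438452 [607.6 233.9  64.4  46.6  79.5]
 cell rim 63 [ 462.9 -315.2   22.3   30.4   54. ] 0.08634331432703947
 cell all 139 [ 463.2 -315.5   22.3   31.4   53.8]
```

```bash
cat > fit.py <<'E'
from h import *
from scipy.optimize import minimize
C={n:pickle.load(open(n+'.pkl','rb')) for n in('scene','top')};M={n:pickle.load(open(n+'_m.pkl','rb')) for n in C}
# bridge edges by saturation
for n in C:
    c=C[n]; hsv=cv2.cvtColor(c['frame'],cv2.COLOR_RGB2HSV); S=hsv[...,1].astype(float)
    for nm,x0,x1 in(('near',.52,.62),('far',.63,.74)):
        pts=[]
        for y in np.arange(.06,.16,.004):
            xs=np.arange(x0,x1,.0005); p=proj(c,np.c_[xs,0*xs+y,0*xs+.01]).astype(np.float32)
            v=cv2.remap(S.astype(np.float32),p[:,0].reshape(1,-1),p[:,1].reshape(1,-1),cv2.INTER_LINEAR).ravel()
            b=(v>75); k=np.argmax(np.abs(np.diff(cv2.GaussianBlur(v.reshape(1,-1),(0,0),4).ravel()))); pts.append((y,xs[k]))
        pts=np.array(pts); f=np.polyfit(*pts.T,1); r=pts[:,1]-np.polyval(f,pts[:,0]); g=abs(r)<.003; f=np.polyfit(*pts[g].T,1)
        print(n,nm,'x=',f,'ang',-np.degrees(np.arctan(f[0])),g.sum(),r.std())
# cell fit: silhouettes
def hull(c,x,y,a):
    ca,sa=np.cos(a),np.sin(a); q=np.array([[sx*.011,sy*.015,z] for sx in(-1,1) for sy in(-1,1) for z in(.006,.086)])
    w=np.c_[x+ca*q[:,0]-sa*q[:,1],y+sa*q[:,0]+ca*q[:,1],q[:,2]]
    return cv2.convexHull(proj(c,w).astype(np.float32))
sel={}
for n in C:
    for r in M[n]['cell']:
        P,_=cloud(C[n],r['pixels'])
        if abs(np.median(P[:,1])+.315)<.02: sel[n]=r['pixels']
S=8
def iou(p,n):
    h=hull(C[n],*p); u,v=[int(k) for k in h[:,0].mean(0)]; u-=30;v-=30
    m=np.zeros((60*S,60*S),np.uint8); cv2.fillPoly(m,[np.int32(np.round((h-[u-.0,v-.0]+.5)*S))],1)
    g=cv2.resize(sel[n][v:v+60,u:u+60].astype(np.uint8),None,fx=S,fy=S,interpolation=0)
    return (m&g).sum()/(m|g).sum()
for names in(['scene'],['top'],['scene','top']):
    best=[]
    for a in np.radians(np.arange(0,180,10)):
        r=minimize(lambda p:-sum(iou((p[0]/100,p[1]/100,p[2]),n) for n in names),[46.2,-31.6,a],method='Nelder-Mead',options=dict(initial_simplex=[[46.2,-31.6,a],[46.6,-31.6,a],[46.2,-31.2,a],[46.2,-31.6,a+.15]]))
        best.append((r.fun/len(names),*np.round([r.x[0]*10,r.x[1]*10,np.degrees(r.x[2])],1)))
    print(names,sorted(best)[:4])
E
python3 fit.py
python3 - <<'E'
from h import *
o=[]
for n,(u,v) in(('scene',(241,203)),('top',(395,230))):
    c=pickle.load(open(n+'.pkl','rb')); S=20 if n=='top' else 14; w=400//S//2
    im=cv2.resize(c['frame'][v-w:v+w,u-w:u+w],None,fx=S,fy=S,interpolation=cv2.INTER_CUBIC)
    im2=im.copy()
    for a,col in((55,(255,0,0)),(145,(0,0,255))):
        a=np.radians(a);x,y=.4625,-.3155
        q=np.array([[-1,-1],[-1,1],[1,1],[1,-1]])*[.011,.015]; 
        for z in(.086,.006):
            W=np.c_[x+np.cos(a)*q[:,0]-np.sin(a)*q[:,1],y+np.sin(a)*q[:,0]+np.cos(a)*q[:,1],0*q[:,0]+z]
            p=(proj(c,W)-[u-w,v-w]+.5)*S; cv2.polylines(im2,[np.int32(p)],1,col,1)
    o.append(np.hstack([cv2.resize(im,(400,300)),cv2.resize(im2,(400,300))]))
save('cellfit.png',np.vstack(o))
E
```

```text
scene near x= [0.12115385 0.56327538] ang -6.907936527509451 25 0.0004670035414129723
scene far x= [0.12903846 0.68060385] ang -7.352728971687034 25 0.0004059935581148194
top near x= [0.13365385 0.56438538] ang -7.612685873194226 25 0.00044191889266273656
top far x= [0.13105769 0.67782577] ang -7.466498213969634 25 0.0003147526501384998
['scene'] [(np.float64(-0.9515923971775475), np.float64(456.5), np.float64(-318.5), np.float64(59.6)), (np.float64(-0.9514236793709177), np.float64(456.9), np.float64(-318.3), np.float64(57.4)), (np.float64(-0.9514236793709177), np.float64(457.0), np.float64(-318.3), np.float64(57.2)), (np.float64(-0.9513443081421217), np.float64(457.0), np.float64(-318.4), np.float64(59.7))]
['top'] [(np.float64(-0.8815933834078825), np.float64(464.0), np.float64(-316.8), np.float64(52.9)), (np.float64(-0.881514589306797), np.float64(463.8), np.float64(-316.8), np.float64(53.0)), (np.float64(-0.881514589306797), np.float64(463.8), np.float64(-316.8), np.float64(53.0)), (np.float64(-0.8815045964409209), np.float64(463.9), np.float64(-316.8), np.float64(52.9))]
['scene', 'top'] [(np.float64(-0.8717334388152176), np.float64(463.3), np.float64(-316.7), np.float64(53.2)), (np.float64(-0.8715121060569977), np.float64(463.4), np.float64(-316.6), np.float64(51.5)), (np.float64(-0.8712852727398332), np.float64(463.3), np.float64(-316.7), np.float64(54.3)), (np.float64(-0.8712841499928264), np.float64(463.3), np.float64(-316.8), np.float64(54.0))]
```

View pics/cellfit.png

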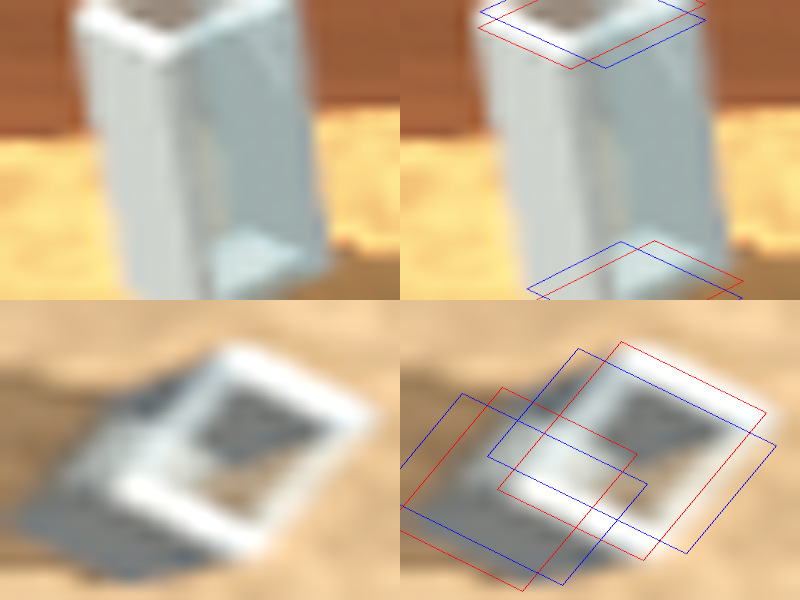

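The red overlay (cell x at 55°, frosted normals at 145°/-35°) fits: the white short rim sides coincide with the model's ±y faces. The rig yaw is about -7.3°, the lamp needs about +44 mm (about 2.95 rad), and the wheel is at (0.495, 0.251). I'll turn it in one stroke, with the last joint wound back first.

>>> jog_arm(
  commands="0.029 0.055 0 0 0 0.172; 0.058 0.11 0 0 0 0.344; 0.087 0.165 0 0 0 0.516; 0.116 0.22 0 0 0 0.688; 0.145 0.275 0 0 0 0.86; 0.174 0.33 0 0 0 1.032; 0.203 0.385 0 0 0 1.204; 0.231 0.44 0 0 0 1.376; 0.236 0.49 0 0 0 1.548; 0.241 0.54 0 0 0 1.72; 0.246 0.59 0 0 0 1.892; 0.251 0.64 0 0 0 2.064; 0.256 0.69 0 0 0 2.236; 0.261 0.74 0 0 0 2.408; 0.266 0.79 0 0 0 2.58; 0.271 0.84 0 0 0 2.75; 0.276 0.89 0 0 0 2.92; 0.276 0.89 0 0 0 2.92",
  gripper=100,
)

```text
time: 3.25
eef_pos: [0.4944, 0.2542, 0.2314]
tcp_rot: [-0.057, 0.998, 0.0, 0.0]
contact_force: [0.4, -0.5, 0.3]
opening: 0.996
```

```bash
python3 - <<'E'
from h import *
s=get_state(); print(s['time'],s['eef_pos'],s['tcp_rot'],s['qpos'],s['contact_force'])
c=grab('scene'); im=cv2.resize(c['frame'][130:290,400:600],None,fx=4,fy=4,interpolation=2)
save('a1.png',im[:600])
E
```

```text
3.25 [0.49435964 0.25418391 0.23137376] [-5.65160228e-02  9.98401656e-01  2.47491568e-04  1.02182888e-04] [ 2.92193614e-01  2.40628856e-02  1.87205465e+00  4.57639719e-04
  1.24516087e+00 -1.39184136e+00] [ 0.37260439 -0.52274314  0.30315263]
```

View pics/a1.png

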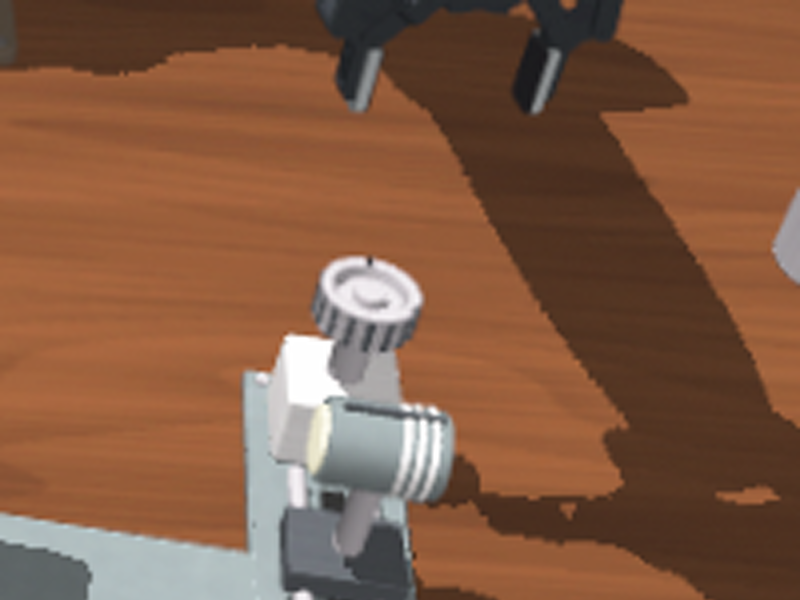

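The gripper is open above the wheel (crop (370,290)), with the fingers left and right of it. I'll descend.

>>> jog_arm(
  commands="0 0 -0.04 0 0 0; 0 0 -0.08 0 0 0; 0 0 -0.11 0 0 0; 0 0 -0.14 0 0 0; 0 0 -0.14 0 0 0; 0 0 -0.14 0 0 0",
)

```text
time: 4.05
eef_pos: [0.4955, 0.2509, 0.0927]
tcp_rot: [-0.053, 0.999, 0.0, 0.001]
contact_force: [0.5, 1.6, -0.2]
opening: 0.999
```

```bash
python3 - <<'E'
from h import *
s=get_state(); print(s['time'],s['eef_pos'],s['contact_force'])
c=grab('scene'); im=cv2.resize(c['frame'][150:250,420:560],None,fx=5,fy=5,interpolation=2)
save('a2.png',im)
c=grab('top'); save('a2t.png',cv2.resize(c['frame'][120:270,120:290],None,fx=4,fy=4,interpolation=2))
E
```

```text
4.05 [0.49554913 0.25093506 0.09265928] [ 0.5080636   1.58953321 -0.23800726]
```

View pics/a2.png

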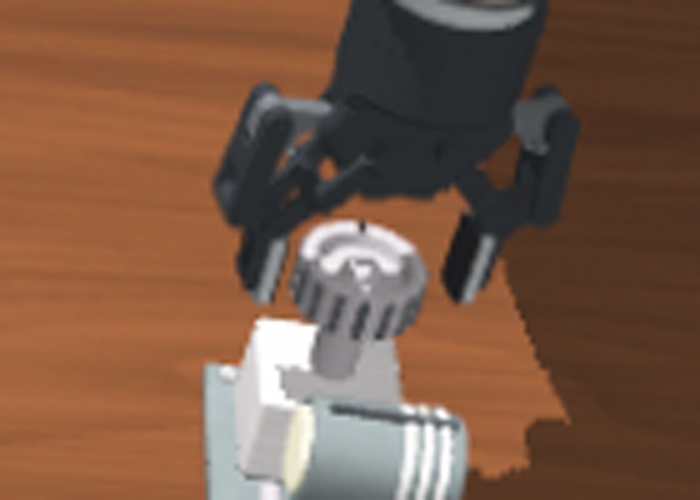

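View pics/a2t.png

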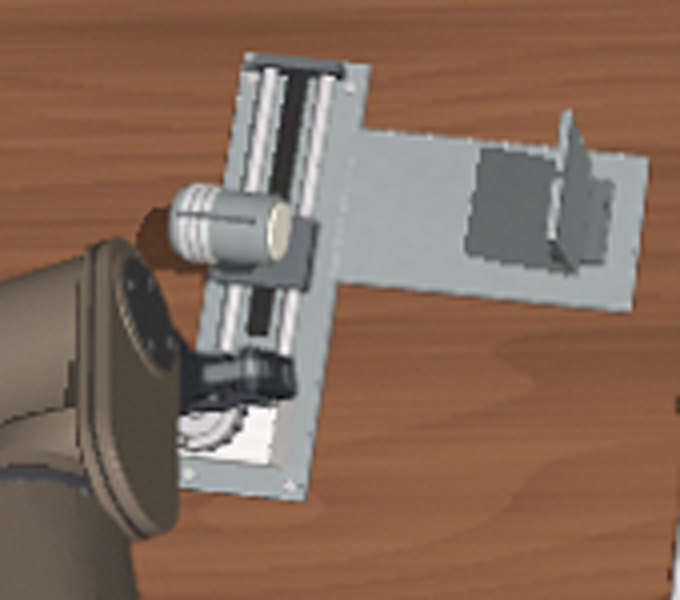

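The wheel (crop (360,275)) sits between the pads (262 and 475), near enough centred. I'll lower 4 mm, grip, then check the forces.

>>> jog_arm(
  commands="0 0 -0.005 0 0 0; 0 0 -0.005 0 0 0; 0 0 -0.005 0 0 0; 0 0 -0.005 0 0 0; 0 0 -0.005 0 0 0; 0 0 -0.005 0 0 0",
  gripper=50,
  grip_force=40,
)

```text
time: 4.9
eef_pos: [0.4946, 0.2515, 0.0867]
tcp_rot: [-0.054, 0.999, 0.0, -0.0]
contact_force: [-2.0, -1.6, 5.1]
opening: 0.645
```

>>> jog_arm(
  commands="0 0 0 0 0 -0.12; 0 0 0 0 0 -0.28; 0 0 0 0 0 -0.44; 0 0 0 0 0 -0.6; 0 0 0 0 0 -0.6; 0 0 0 0 0 -0.6",
  gripper=40,
)

```text
time: 5.65
eef_pos: [0.4944, 0.2505, 0.0867]
tcp_rot: [0.243, 0.97, -0.001, -0.0]
contact_force: [-3.5, -5.5, 6.3]
opening: 0.641
```

```bash
cat > lamp.py <<'E'
from h import *
import sys
a=np.radians(-7.3); ex=np.array([np.cos(a),np.sin(a)]); ey=np.array([-np.sin(a),np.cos(a)])
for n in('scene','top'):
    c=grab(n); P,_=cloud(c,np.ones((400,640),bool)); out=[]
    lm=[r for r in cut_out(n,'lamp') if r['conf']>.4]
    u=P[:,:2]@ex; v=P[:,:2]@ey
    U=[u[k] for k in ()]
    for r in lm[:2]:
        Q,_=cloud(c,r['pixels']); 
        if np.median(Q[:,1])<.15: continue
        Q=Q[(Q[:,2]>.09)&(Q[:,2]<.145)&(Q[:,1]>.15)]; q=Q[:,:2]@ex; lo,hi=np.percentile(q,[1,99]); ql=Q[:,:2]@ey
        top=q[Q[:,2]>.128]
        print(n,'lamp u mid',round((lo+hi)/2,4),'w',round(hi-lo,4),'ridge',np.round(np.median(top),4),len(top),'v',np.round(np.percentile(ql,[1,99]),4))
    s=(P[:,2]>.045)&(P[:,2]<.155)&(u>.55)&(u<.68)&(v>.08)&(v<.13)
    lo,hi=np.percentile(u[s],[.5,99.5]); print(n,'screen u mid',round((lo+hi)/2,4),'w',round(hi-lo,4),'v',np.round(np.percentile(v[s],[2,50,98]),4))
s=get_state(); print(s['time'],s['eef_pos'],s['qpos'][5],s['contact_force'],s['opening'])
E
python3 lamp.py
```

```text
scene lamp u mid 0.5853 w 0.0374 ridge 0.5846 294 v [0.2787 0.3408]
scene lamp u mid 0.5187 w 0.1701 ridge 0.5845 301 v [0.2787 0.3407]
scene screen u mid 0.619 w 0.0788 v [0.0996 0.1026 0.1076]
top lamp u mid 0.5817 w 0.0441 ridge 0.5816 274 v [0.2777 0.3402]
top screen u mid 0.6185 w 0.0791 v [0.0987 0.0994 0.1048]
5.85 [0.49442908 0.25053023 0.08669785] -0.791514454127998 [-3.40517165 -4.14327936  6.94227179] 0.6408818101178192
```

The wheel follows: 0.6 rad moved the lamp about 9 mm. About 36 mm remains, so I'll turn 2.2 rad more and then measure.

>>> jog_arm(
  commands="0 0 0 0 0 -0.16; 0 0 0 0 0 -0.32; 0 0 0 0 0 -0.48; 0 0 0 0 0 -0.64; 0 0 0 0 0 -0.8; 0 0 0 0 0 -0.96; 0 0 0 0 0 -1.12; 0 0 0 0 0 -1.28; 0 0 0 0 0 -1.44; 0 0 0 0 0 -1.6; 0 0 0 0 0 -1.76; 0 0 0 0 0 -1.92; 0 0 0 0 0 -2.06; 0 0 0 0 0 -2.2; 0 0 0 0 0 -2.2; 0 0 0 0 0 -2.2",
)

```text
time: 7.85
eef_pos: [0.4913, 0.2505, 0.0866]
tcp_rot: [0.975, 0.223, -0.005, 0.001]
contact_force: [-11.8, -5.0, 12.5]
opening: 0.644
```

```bash
python3 lamp.py; python3 - <<'E'
from h import *
c=pickle.load(open('top.pkl','rb'));d=pickle.load(open('scene.pkl','rb'))
save('b.png',np.hstack([cv2.resize(c['frame'][120:250,150:290],(400,371),interpolation=2),cv2.resize(d['frame'][190:320,370:510],(400,371),interpolation=2)]))
E
```

```text
scene lamp u mid 0.6183 w 0.0378 ridge 0.6178 316 v [0.2773 0.3396]
scene screen u mid 0.6182 w 0.0804 v [0.0996 0.1025 0.1075]
top lamp u mid 0.6157 w 0.0448 ridge 0.6153 265 v [0.2778 0.3375]
top screen u mid 0.6184 w 0.0789 v [0.0988 0.0995 0.1049]
8.05 [0.49133078 0.25049808 0.08664779] 1.4085357577000048 [-13.73808141  -4.89302535  14.25057091] 0.6436761876064547
```

View pics/b.png

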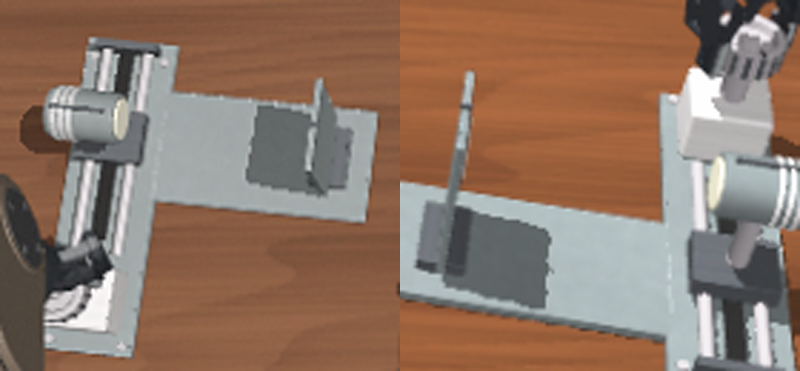

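```bash
cat > lens.py <<'E'
from h import *
for n,(r0,r1,c0,c1) in(('top',(130,200,165,215)),('scene',(215,300,455,520))):
    c=pickle.load(open(n+'.pkl','rb')); f=c['frame'].astype(int); sub=f[r0:r1,c0:c1]
    R,G,B=sub[...,0],sub[...,1],sub[...,2]
    w=((R-B)>20)&(R>150)&((R-B)<90)&(G>150)
    k,l,st,ce=cv2.connectedComponentsWithStats(w.astype(np.uint8)); 
    i=1+np.argmax(st[1:,4]); m=l==i
    # soft centroid using b-yellow
    dil=cv2.dilate(m.astype(np.uint8),np.ones((3,3)))>0; Y=np.clip((R-B)/np.median((R-B)[m]),0,1)*dil*(G>110)
    v,u=np.nonzero(dil); wt=Y[v,u]; ctr=[(u*wt).sum()/wt.sum()+c0,(v*wt).sum()/wt.sum()+r0]
    print(n,st[i],ctr,'lens world@.11',world(c,[ctr],h=.11)[0], 'depth',world(c,[ctr])[0])
    save(f'lens_{n}.png',cv2.resize(sub.astype(np.uint8),None,fx=8,fy=8,interpolation=2))
    sc={'top':(130,200,235,290),'scene':(210,300,365,420)}[n]
    save(f'scr_{n}.png',cv2.resize(c['frame'][sc[0]:sc[1],sc[2]:sc[3]],None,fx=6.6,fy=6.6,interpolation=2))
a=[cv2.imread(f'pics/{k}.png') for k in('lens_top','scr_top','lens_scene','scr_scene')]
a=[cv2.resize(x,None,fx=300/x.shape[0]*1.0,fy=300/x.shape[0]) for x in a]; w=400
a=[np.hstack([x[:,:w],np.zeros((300,max(0,w-x.shape[1]),3),np.uint8)]) for x in a]
cv2.imwrite('pics/ls.png',np.vstack([np.hstack(a[:2]),np.hstack(a[2:])]))
E
python3 lens.py
```

```text
top [25 32  3  6  8] [np.float64(190.81859410430837), np.float64(164.63945578231292)] lens world@.11 [0.63819139 0.20168682 0.11      ] depth [0.63649507 0.19972874 0.11657724]
scene [23 31  4 17 50] [np.float64(479.62857142857143), np.float64(254.44114285714286)] lens world@.11 [0.64505214 0.19794072 0.11      ] depth [0.65145361 0.1952143  0.11634126]
```

View pics/ls.png

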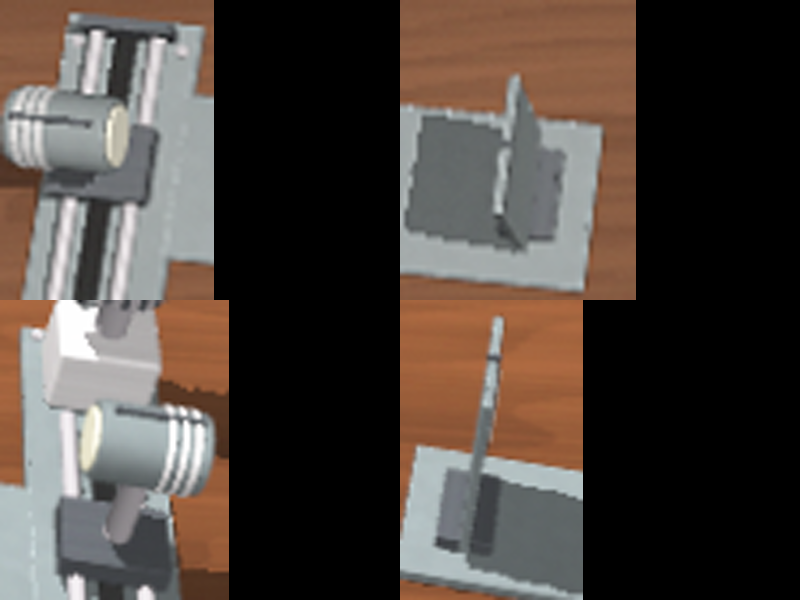

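```bash
cat > cyl.py <<'E'
from h import *
from scipy.optimize import least_squares
for n in('scene','top'):
    c=pickle.load(open(n+'.pkl','rb')); P,px=cloud(c,np.ones((400,640),bool))
    a=np.radians(-7.3); ex=np.array([np.cos(a),np.sin(a)]); ey=np.array([-ex[1],ex[0]])
    u=P[:,:2]@ex; v=P[:,:2]@ey
    s=(P[:,2]>.09)&(P[:,2]<.14)&(v>.285)&(v<.337)&(abs(u-.617)<.03); U,V,Z=u[s],v[s],P[s,2]
    def res(p,full): 
        uc=p[0]+(p[2]*(V-.31) if full else 0); return np.hypot(U-uc,Z-p[1])-.0225
    for full in(0,1):
        r=least_squares(lambda p:res(p,full),[.617,.11,0],loss='soft_l1',f_scale=.001); print(n,s.sum(),'axis u,z,slope(deg)',r.x[:2].round(4),np.degrees(r.x[2]).round(2) if full else '', 'rms',np.std(r.fun).round(4))
    # screen plane yaw/edges
    s=(P[:,2]>.06)&(P[:,2]<.155)&(abs(u-.618)<.05)&(v>.08)&(v<.13); f=np.polyfit(u[s],v[s],1); print('  screen slope deg',np.degrees(f[0]).round(2),s.sum())
    for z0,z1 in((.05,.09),(.09,.13),(.13,.155)):
        t=s&(P[:,2]>z0)&(P[:,2]<z1); 
        if t.sum()>10: print('   ',z0,t.sum(),u[t].min().round(4),u[t].max().round(4),((u[t].min()+u[t].max())/2).round(4))
E
python3 cyl.py
```

```text
scene 649 axis u,z,slope(deg) [0.613 0.111]  rms 0.0016
scene 649 axis u,z,slope(deg) [0.6129 0.111 ] 2.21 rms 0.0016
  screen slope deg 0.28 236
    0.05 39 0.5921 0.6584 0.6253
    0.09 75 0.5788 0.6582 0.6185
    0.13 122 0.5774 0.6574 0.6174
top 380 axis u,z,slope(deg) [0.6164 0.1115]  rms 0.0016
top 380 axis u,z,slope(deg) [0.6164 0.1115] -0.37 rms 0.0016
  screen slope deg -0.2 245
    0.05 55 0.5792 0.6579 0.6185
    0.09 77 0.5789 0.6566 0.6178
    0.13 113 0.5794 0.659 0.6192
```

```bash
cat > ov.py <<'E'
from h import *
import sys
ul,us=map(float,sys.argv[1:3]); a=np.radians(-7.3); ex=np.array([np.cos(a),np.sin(a)]); ey=np.array([-ex[1],ex[0]])
W=lambda u,v,z: np.r_[u*ex+v*ey,z]
rows=[]
for n,boxes in(('top',((168,145,30),(250,150,30))),('scene',((478,235,36),(376,212,36)))):
    c=pickle.load(open(n+'.pkl','rb')); row=[]
    for u0,v0,w in boxes:
        S=400/w; h=int(w*.75); im=cv2.resize(c['frame'][v0:v0+h,u0:u0+w],(400,300),interpolation=cv2.INTER_NEAREST)
        def L(A,B,col): 
            p=(proj(c,[A,B])-[u0,v0]+.5)*S; cv2.line(im,tuple(np.int32(p[0])),tuple(np.int32(p[1])),col,1)
        L(W(ul,.278,.136),W(ul,.34,.136),(255,0,0))
        for d in(-.0045,.0045): L(W(ul+d,.278,.136),W(ul+d,.34,.136),(255,255,0))
        t=np.linspace(0,2*np.pi,25); 
        for i in range(24): L(W(ul+.018*np.cos(t[i]),.2775,.11+.018*np.sin(t[i])),W(ul+.018*np.cos(t[i+1]),.2775,.11+.018*np.sin(t[i+1])),(0,255,0))
        for vv in(.099,.105):
            L(W(us-.04,vv,.147),W(us+.04,vv,.147),(0,0,255)); L(W(us,vv,.147),W(us,vv,.153),(255,0,0))
            for e in(-.04,.04): L(W(us+e,vv,.147),W(us+e,vv,.06),(0,255,255))
        row.append(im)
    rows.append(np.hstack(row))
save(sys.argv[3],np.vstack(rows))
E
python3 ov.py .6163 .6185 ov1.png
```

```text
(no output)
```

View pics/ov1.png

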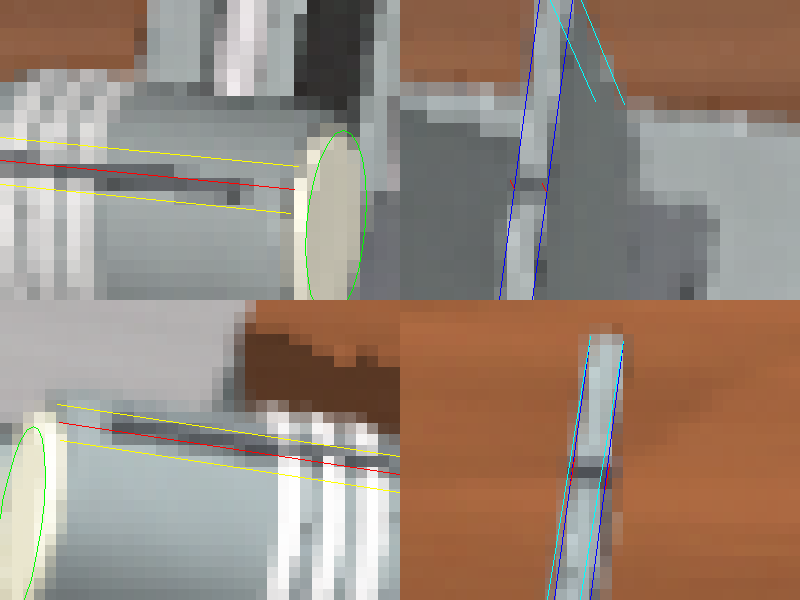

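The overlay shows the screen's ridge mark on the model (u = 0.6185). The lamp's dark ridge line lies about 1 mm short of u = 0.6163 in the top view and about 1.7 mm short in the scene view, so the lamp is at about 0.615 and needs +3.4 mm (0.23 rad).

>>> jog_arm(
  commands="0 0 0 0 0 -0.12; 0 0 0 0 0 -0.23; 0 0 0 0 0 -0.23; 0 0 0 0 0 -0.23",
)

```text
time: 8.55
eef_pos: [0.4912, 0.2509, 0.0867]
tcp_rot: [0.994, 0.11, -0.005, 0.001]
contact_force: [-13.7, -2.8, 13.8]
opening: 0.646
```

```bash
python3 lamp.py; python3 cyl.py | grep axis; python3 ov.py .6185 .6185 ov2.png
```

```text
scene lamp u mid 0.6218 w 0.0372 ridge 0.6216 331 v [0.2771 0.3401]
scene screen u mid 0.6183 w 0.0795 v [0.0996 0.1025 0.1076]
top lamp u mid 0.6184 w 0.044 ridge 0.6184 281 v [0.2778 0.3388]
top screen u mid 0.6187 w 0.0795 v [0.0988 0.0994 0.1048]
8.75 [0.49118538 0.25087326 0.08666008] 1.638566220164503 [-13.46467136  -3.39388026  13.87705926] 0.6487633074483908
scene 653 axis u,z,slope(deg) [0.6165 0.1109]  rms 0.0017
scene 653 axis u,z,slope(deg) [0.6165 0.1109] 1.8 rms 0.0016
top 375 axis u,z,slope(deg) [0.6197 0.1113]  rms 0.0017
top 375 axis u,z,slope(deg) [0.6197 0.1113] -0.1 rms 0.0017
```

View pics/ov2.png

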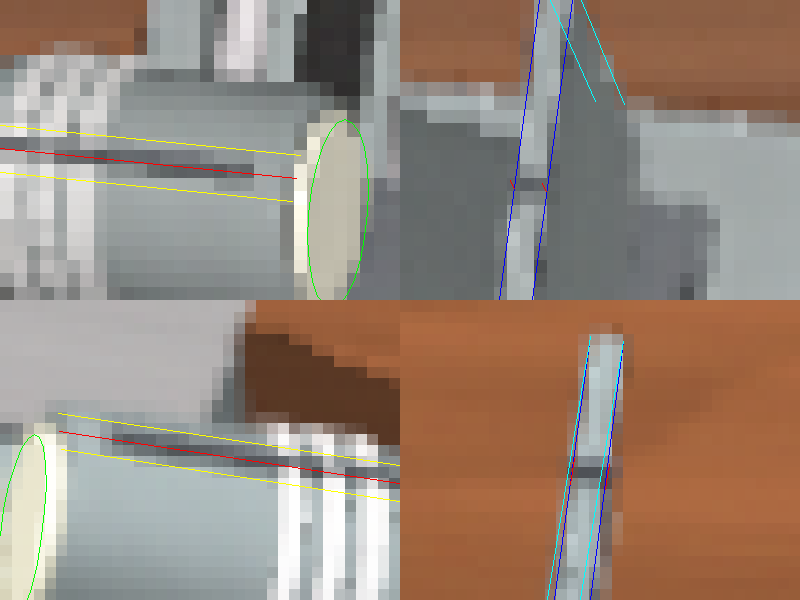

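The lamp's ridge line now coincides with the target in the top view and is within about 1 mm in the scene view. I'll release and lift.

>>> jog_arm(
  commands="0 0 0 0 0 0; 0 0 0 0 0 0; 0 0 0 0 0 0; 0 0 0 0 0 0; 0 0 0.03 0 0 0; 0 0 0.08 0 0 0; 0 0 0.14 0 0 0; 0 0 0.14 0 0 0",
  gripper=100,
)

```text
time: 9.75
eef_pos: [0.4981, 0.2524, 0.2334]
tcp_rot: [0.994, 0.11, 0.007, -0.001]
contact_force: [-0.3, 0.1, 0.7]
opening: 1.002
```

```bash
python3 lamp.py; python3 cyl.py | grep axis; python3 ov.py .6185 .6185 ov3.png; python3 -c "
from plant import *
print(get_state()['qpos'],get_state()['tcp_rot'])"
```

```text
scene lamp u mid 0.6226 w 0.0361 ridge 0.6214 313 v [0.2772 0.339 ]
scene screen u mid 0.6192 w 0.08 v [0.0996 0.1026 0.1076]
top lamp u mid 0.6175 w 0.0419 ridge 0.6183 266 v [0.2775 0.3391]
top screen u mid 0.6191 w 0.0799 v [0.0988 0.0994 0.1049]
9.95 [0.49365884 0.25108177 0.22438695] 1.6383721670484568 [ 0.47069827 -0.17322809  0.25717244] 0.9985773721768673
scene 655 axis u,z,slope(deg) [0.6163 0.111 ]  rms 0.0016
scene 655 axis u,z,slope(deg) [0.6163 0.111 ] 2.44 rms 0.0015
top 375 axis u,z,slope(deg) [0.6197 0.1111]  rms 0.0017
top 375 axis u,z,slope(deg) [0.6197 0.1111] -0.46 rms 0.0017
[ 2.87316884e-01  2.74977544e-02  1.88161915e+00 -1.59412076e-05
  1.23574688e+00  1.63837217e+00] [ 9.93968685e-01  1.09652075e-01 -1.60855199e-03  2.96108843e-04]
```

View pics/ov3.png

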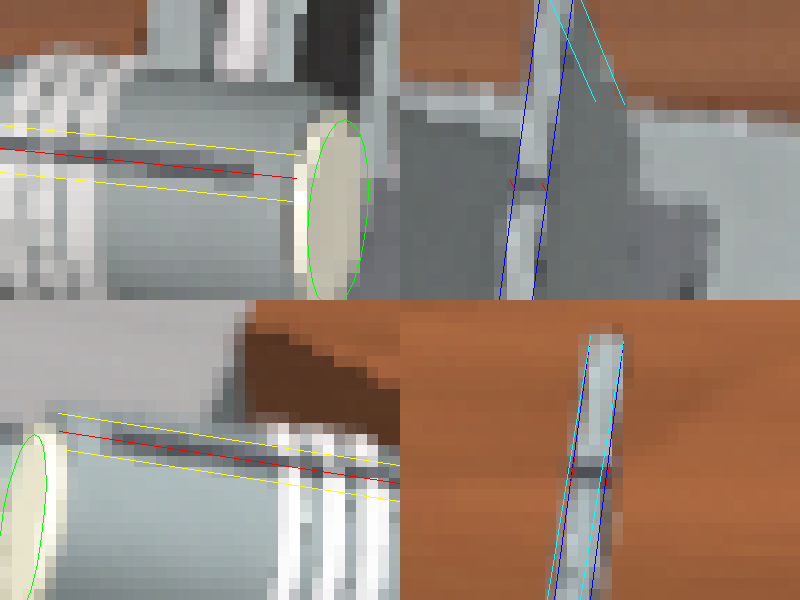

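The lamp stayed put after release. Now I'll move over the cell, jaw axis along -35.5°.

>>> jog_arm(
  commands="-0.003 -0.05 0 0 0 0.07; -0.006 -0.105 0 0 0 0.14; -0.009 -0.16 0 0 0 0.22; -0.012 -0.22 0 0 0 0.3; -0.015 -0.28 0 0 0 0.37; -0.018 -0.34 0 0 0 0.45; -0.021 -0.4 0 0 0 0.53; -0.025 -0.46 0 0 0 0.6; -0.028 -0.52 0 0 0 0.67; -0.0315 -0.567 0 0 0 0.731; -0.0315 -0.567 0 0 0 0.731; -0.0315 -0.567 0 0 0 0.731; -0.0315 -0.567 0 0 0 0.731",
)

```text
time: 11.58
eef_pos: [0.4631, -0.3141, 0.2255]
tcp_rot: [0.889, 0.458, -0.0, -0.001]
contact_force: [-0.5, 0.4, -0.2]
opening: 1.001
```

```bash
python3 - <<'E'
from h import *
s=get_state(); print(s['time'],s['eef_pos'],s['tcp_rot'],s['qpos'])
q=s['tcp_rot']; print('jaw',2*np.degrees(np.arctan2(q[1],q[0]))-90)
c=grab('scene'); save('c1.png',cv2.resize(c['frame'][110:250,160:330],None,fx=4,fy=4,interpolation=2))
E
```

```text
11.575 [ 0.4630934  -0.31410165  0.22546715] [ 8.88816032e-01  4.58263373e-01 -1.72706962e-04 -8.43946820e-04] [-7.77391319e-01  3.86452654e-02  1.86813880e+00  2.10201010e-04
  1.23651998e+00 -1.58745203e-01]
jaw -35.44977252052964
```

View pics/c1.png

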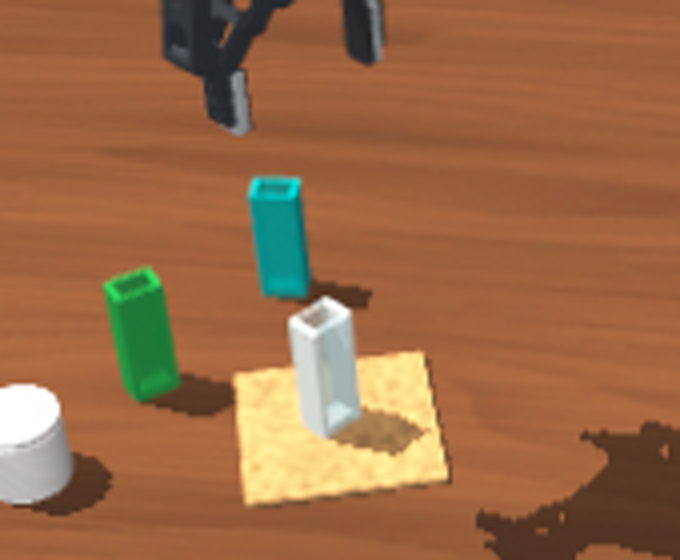

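The cell (crop (325,370)) has its white frosted face toward the jaw axis. I'll descend beside it and look before closing.

>>> jog_arm(
  commands="-0.0005 -0.002 -0.05 0 0 0; -0.0005 -0.002 -0.1 0 0 0; -0.0005 -0.002 -0.14 0 0 0; -0.0005 -0.002 -0.17 0 0 0; -0.0005 -0.002 -0.19 0 0 0; -0.0005 -0.002 -0.19 0 0 0; -0.0005 -0.002 -0.19 0 0 0",
)

```text
time: 12.5
eef_pos: [0.4636, -0.3182, 0.0378]
tcp_rot: [0.889, 0.458, 0.0, 0.001]
contact_force: [-0.4, 0.2, -0.3]
opening: 0.998
```

```bash
python3 - <<'E'
from h import *
s=get_state(); print(s['time'],s['eef_pos'],s['tcp_rot'],s['contact_force'])
c=grab('scene'); d=grab('top'); save('c2.png',np.hstack([cv2.resize(c['frame'][155:245,190:290],(420,378),interpolation=2),cv2.resize(d['frame'][180:270,340:430],(378,378),interpolation=2)]))
E
```

```text
12.5 [ 0.4635816  -0.31817334  0.037762  ] [8.89008427e-01 4.57889098e-01 3.87068257e-04 1.20033954e-03] [-0.4122519   0.19437412 -0.26001641]
```

View pics/c2.png

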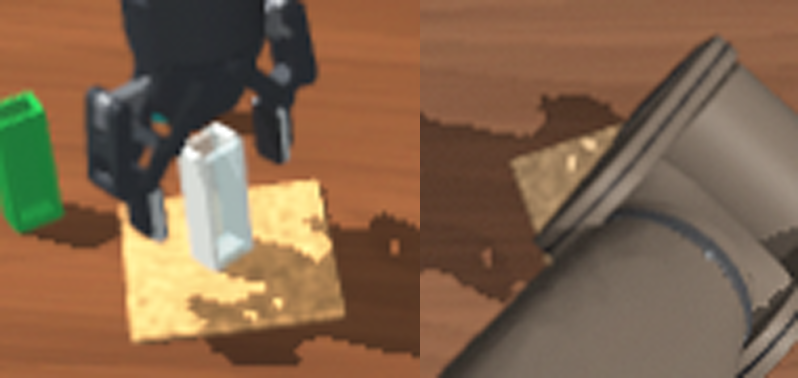

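The cell stands between the pads (scene crop (160,225) and (280,145), cell (215,195)), and the pads face the frosted sides. I'll close gently.

>>> jog_arm(
  commands="0 0 0 0 0 0; 0 0.001 0 0 0 0; 0 0.001 0 0 0 0; 0 0.001 0 0 0 0; 0 0.001 0 0 0 0; 0 0.001 0 0 0 0; 0 0.001 0 0 0 0; 0 0.001 0 0 0 0",
  gripper=25,
  grip_force=25,
)

```text
time: 13.6
eef_pos: [0.4627, -0.3167, 0.0365]
tcp_rot: [0.889, 0.458, 0.0, 0.0]
contact_force: [-0.4, 0.2, 2.9]
opening: 0.346
```

```bash
python3 - <<'E'
from h import *
s=get_state(); print(s['time'],s['eef_pos'],s['tcp_rot'],s['contact_force'],s['opening'])
c=grab('scene');  save('c3.png',cv2.resize(c['frame'][155:245,190:290],None,fx=6,fy=6,interpolation=2))
E
```

```text
13.6 [ 0.46272556 -0.31667999  0.03651071] [8.89107842e-01 4.57697756e-01 3.36911128e-05 8.90791837e-05] [-0.40266544  0.16401254  2.93710518] 0.34607716866524113
```

View pics/c3.png

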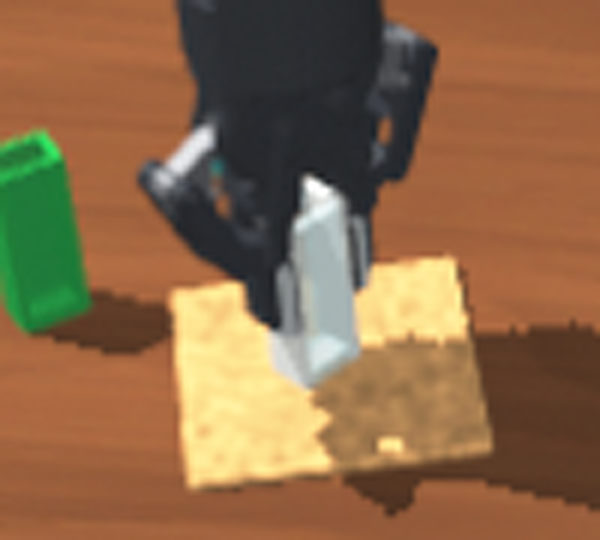

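Gripped at 29.4 mm opening with the pads on the frosted faces. I'll lift straight up.

>>> jog_arm(
  commands="0 0 0 0 0 0; 0 0 0.01 0 0 0; 0 0 0.03 0 0 0; 0 0 0.06 0 0 0; 0 0 0.1 0 0 0; 0 0 0.14 0 0 0; 0 0 0.175 0 0 0; 0 0 0.195 0 0 0; 0 0 0.2 0 0 0; 0 0 0.2 0 0 0",
  gripper=15,
)

```text
time: 14.9
eef_pos: [0.4622, -0.3163, 0.2354]
tcp_rot: [0.889, 0.458, -0.0, -0.001]
contact_force: [-0.4, 0.7, -1.1]
opening: 0.346
```

>>> jog_arm(
  commands="0.005 0.012 0 0 0 0.014; 0.016 0.038 0 0 0 0.045; 0.031 0.075 0 0 0 0.088; 0.047 0.115 0 0 0 0.133; 0.064 0.156 0 0 0 0.18; 0.081 0.198 0 0 0 0.228; 0.098 0.24 0 0 0 0.276; 0.115 0.281 0 0 0 0.323; 0.132 0.322 0 0 0 0.371; 0.148 0.361 0 0 0 0.416; 0.161 0.393 0 0 0 0.453; 0.17 0.415 0 0 0 0.478; 0.174 0.425 0 0 0 0.49; 0.175 0.4275 0 0 0 0.4925; 0.175 0.4275 0 0 0 0.4925; 0.175 0.4275 0 0 0 0.4925",
)

```text
time: 16.9
eef_pos: [0.6375, 0.11, 0.2365]
tcp_rot: [0.751, 0.66, -0.0, 0.0]
contact_force: [-0.4, -0.2, -1.0]
opening: 0.35
```

```bash
python3 - <<'E'
from h import *
s=get_state(); print(s['time'],s['eef_pos'],s['tcp_rot'],s['contact_force'],s['opening'])
q=s['tcp_rot']; print('jaw',2*np.degrees(np.arctan2(q[1],q[0]))-90)
c=grab('scene');  save('d1.png',cv2.resize(c['frame'][130:330,350:530],None,fx=3,fy=3,interpolation=2))
E
```

```text
16.9 [0.63753358 0.10995905 0.23646866] [ 7.51130435e-01  6.60153810e-01 -6.79696326e-05  1.12372312e-04] [-0.43902349 -0.16054933 -0.96171171] 0.3501000132853273
jaw -7.37679058127118
```

View pics/d1.png

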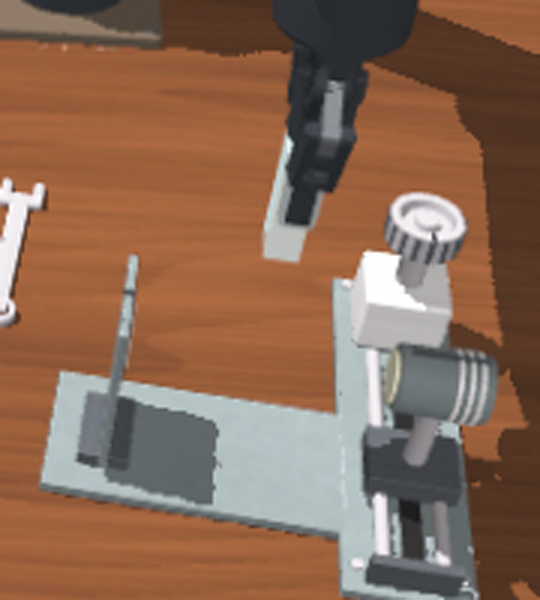

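The cell is held (scene crop (285,220)) but appears shifted to the left of the finger. I'll zoom in.

```bash
python3 - <<'E'
from h import *
c=pickle.load(open('scene.pkl','rb')); u0,v0,w,h=425,145,60,80
S=7; im=cv2.resize(c['frame'][v0:v0+h,u0:u0+w],None,fx=S,fy=S,interpolation=cv2.INTER_CUBIC); im2=im.copy()
a=np.radians(-7.35); ex=np.array([np.cos(a),np.sin(a)]); ey=np.array([-ex[1],ex[0]])
tc=np.array([.6375,.1100]); zb=.2365-.0305
for z in(zb,zb+.08):
    q=[np.r_[tc+sx*.015*ex+sy*.011*ey,z] for sx,sy in((-1,-1),(-1,1),(1,1),(1,-1))]
    cv2.polylines(im2,[np.int32((proj(c,q)-[u0,v0]+.5)*S)],1,(255,0,0),1)
for sx,sy in((1,1),(1,-1),(-1,-1)):
    q=[np.r_[tc+sx*.015*ex+sy*.011*ey,z] for z in(zb,zb+.08)]
    p=np.int32((proj(c,q)-[u0,v0]+.5)*S); cv2.line(im2,tuple(p[0]),tuple(p[1]),(255,0,0),1)
save('d2.png',np.hstack([im,im2])[:, :800])
d=grab('top'); save('d3.png',d['frame'])
r=cut_out('scene','cell'); 
for k in r: print(k['conf'],k['box'])
E
```

```text
0.98 [195.1, 193.5, 21.4, 34.0]
0.6 [445.8, 197.8, 15.9, 39.5]
0.56 [229.2, 168.7, 17.5, 28.7]
```

View pics/d2.png

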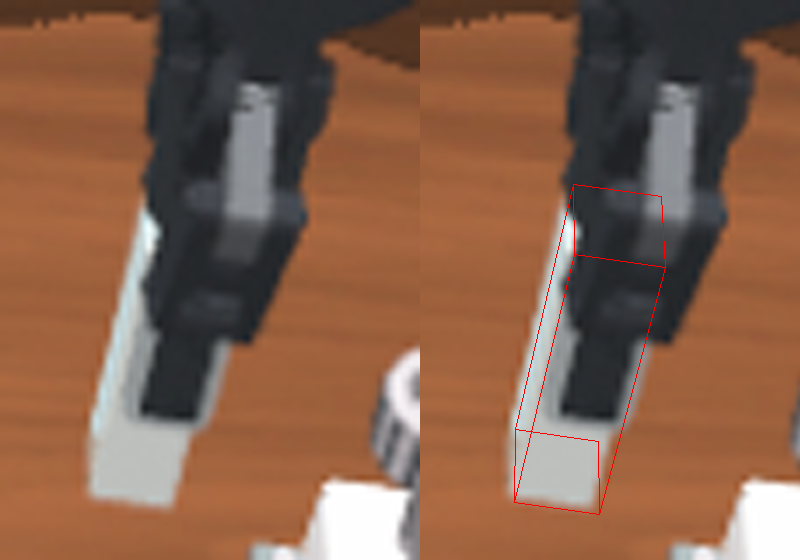

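View pics/d3.png

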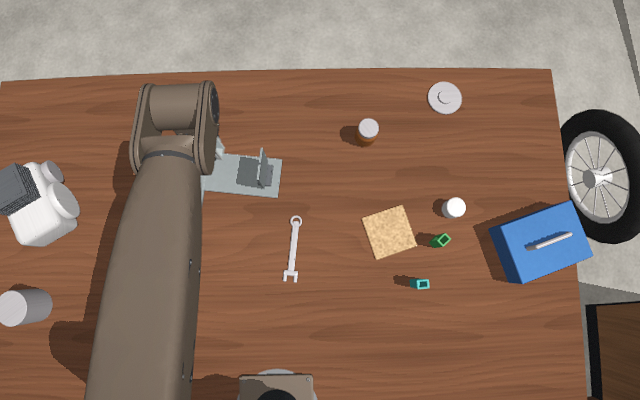

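The model box from the TCP matches the held cell within about 1 px and its edges run parallel, so it is upright and square. It only looked shifted because of perspective. Next I'll lower it into the light path.

>>> jog_arm(
  commands="0 0.001 -0.01 0 0 0; 0 0.001 -0.03 0 0 0; 0 0.001 -0.055 0 0 0; 0 0.001 -0.08 0 0 0; 0 0.001 -0.105 0 0 0; 0 0.001 -0.125 0 0 0; 0 0.001 -0.134 0 0 0; 0 0.001 -0.136 0 0 0; 0 0.001 -0.136 0 0 0; 0 0.001 -0.136 0 0 0; 0 0.001 -0.136 0 0 0",
)

```text
time: 18.42
eef_pos: [0.6381, 0.1119, 0.1012]
tcp_rot: [0.751, 0.661, 0.001, 0.001]
contact_force: [0.6, 0.4, -1.2]
opening: 0.349
```

```bash
cat > fin.py <<'E'
from h import *
import sys
s=get_state(); q=s['tcp_rot']; print(s['time'],s['eef_pos'],q,s['contact_force'],s['opening'],'jaw',2*np.degrees(np.arctan2(q[1],q[0]))-90)
c=grab('scene'); u0,v0,w,h=375,190,150,110
S=5.3; im=cv2.resize(c['frame'][v0:v0+h,u0:u0+w],None,fx=S,fy=S,interpolation=cv2.INTER_CUBIC)
a=np.radians(-7.3); ex=np.array([np.cos(a),np.sin(a)]); ey=np.array([-ex[1],ex[0]])
tc=s['eef_pos'][:2]; zb=s['eef_pos'][2]-.0305
def L(A,B,col):
    p=np.int32((proj(c,[A,B])-[u0,v0]+.5)*S); cv2.line(im,tuple(p[0]),tuple(p[1]),col,1)
k=[(1,1),(1,-1),(-1,-1),(-1,1)]
f=lambda sx,sy,z:np.r_[tc+sx*.015*ex+sy*.011*ey,z]
for i in range(4):
    for z in(zb,zb+.08): L(f(*k[i],z),f(*k[(i+1)%4],z),(255,0,0))
    L(f(*k[i],zb),f(*k[i],zb+.08),(255,0,0))
u=.6185; L(np.r_[u*ex+.105*ey,.11],np.r_[u*ex+.2775*ey,.11],(0,255,0))
save(sys.argv[1],im)
print('uv',tc@ex,tc@ey,'mid z',zb+.04)
E
python3 fin.py e1.png
```

```text
18.425 [0.63811533 0.1119301  0.10121226] [7.50692227e-01 6.60651649e-01 5.71106350e-04 5.02601610e-04] [ 0.56881706  0.41828392 -1.17444293] 0.3493345781982967 jaw -7.300790399726907
uv 0.6187206983831508 0.192104720727696 mid z 0.11071225857519398
```

View pics/e1.png

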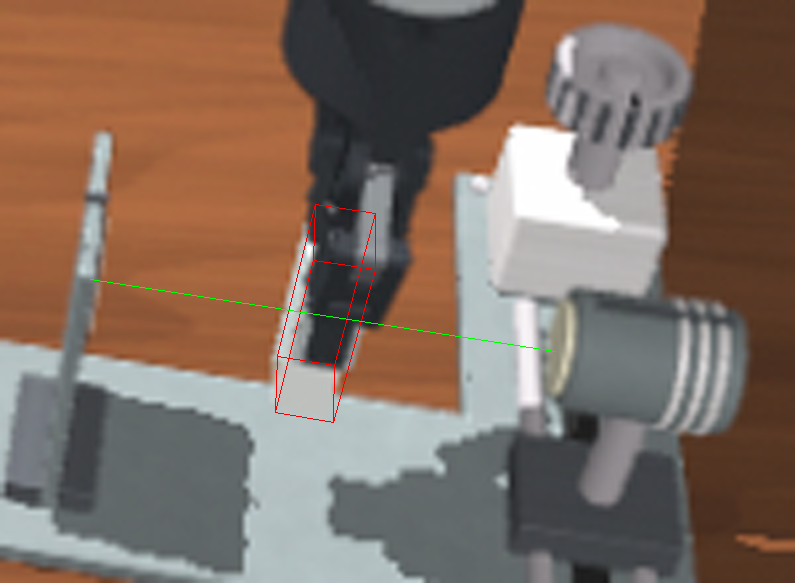

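The red box coincides with the held cell, and the green lens-to-window line passes through its middle, about midway. I'll let it settle, do a last check and hand in.

>>> jog_arm(
  commands="0 0 0 0 0 0; 0 0 0 0 0 0; 0 0 0 0 0 0; 0 0 0 0 0 0",
)

```text
time: 18.98
eef_pos: [0.6376, 0.1119, 0.1003]
tcp_rot: [0.751, 0.661, -0.0, -0.0]
contact_force: [-0.3, -0.5, -1.2]
opening: 0.344
```

```bash
python3 fin.py e2.png; python3 lamp.py | grep -v top; python3 cyl.py | grep scene
```

```text
18.975 [0.63761599 0.11190016 0.1002821 ] [ 7.50722532e-01  6.60617650e-01 -2.31293380e-05 -2.74979481e-05] [-0.32671343 -0.50067792 -1.22213141] 0.3436683971066913 jaw -7.306009359641408
uv 0.618229207612561 0.19201157126676746 mid z 0.10978210012890788
scene lamp u mid 0.6231 w 0.0357 ridge 0.6211 318 v [0.2772 0.339 ]
scene screen u mid 0.6189 w 0.0794 v [0.0996 0.1026 0.1076]
19.225 [0.63761858 0.11189223 0.10029886] 0.14468525044960434 [ 0.3897837   0.68700051 -1.54003849] 0.34774150410558907
scene 657 axis u,z,slope(deg) [0.6164 0.111 ]  rms 0.0016
scene 657 axis u,z,slope(deg) [0.6164 0.111 ] 1.45 rms 0.0016
  ret = _var(a, axis=axis, dtype=dtype, out=out, ddof=ddof,
  arrmean = um.true_divide(arrmean, div, out=arrmean,
  ret = ret.dtype.type(ret / rcount)
```

```bash
python3 -c "
from plant import ctrl
print(ctrl.sign_off())"
```

```text
the job is handed in; nothing more can be done
None
```

The cell is held upright in the light path, and I handed the job in at about 19 s; no verdict was reported.

**Lamp:** I turned the handwheel about 3.03 rad clockwise in one grip and let go. The lamp stayed where it was left.

**Cell:** I picked up the glass cell by its frosted faces at 25 N. The green and teal look-alikes, the piston, the jar and the spanner were left alone.

Last checks:
- **Cell position:** by arm pose, its middle is at 0.110 m height and about 0.3 mm off the lens-to-window line. It is about 87 mm from the window and 85 mm from the lens. This takes the cell as centred in the grip, which the scene picture bears out to about 1 px (roughly 2 mm).
- **Attitude:** tool tilt is under 0.1°, and its yaw matches the rig's estimated -7.3°, which is itself good to about 0.4°.
- **Contact and hold:** force on the tool is under 2 N, about the cell's weight. The opening is 29 mm, which fits the 30 mm cell.
- **Lamp alignment, where the measures disagreed:** the top camera's ridge line put the lamp on target, and the scene camera's put it within about 1 mm. The depth fits were less consistent: the scene camera read about 2 mm short and the top camera about 1 mm past.
- **Not seen directly:** the window itself is hidden from both cameras, so I used the ridge at the middle of the screen's top edge in its place. The top view was hidden by the arm at the end.

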